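# Screw the fuel cap onto the mower tank without crossing its thread

### The arm

A 6-joint arm with a two-finger parallel gripper is mounted at the origin on the work surface. World frame = base frame: x ahead of the robot, y to its left, z up, the work surface at z = 0. Lengths are in m, angles in rad, forces in N, time in s.
With the tool pointing down it reaches from about 0.275 to 0.825 m from the base axis. Payload 4.9 kg.
Tool frame: the origin (TCP) lies midway between the tips of the shut fingers; the grasp point (between the pads) lies 19 mm behind it (bot.grip_depth is the distance from the TCP to the grasp point, in m); y points along the fingers, x is the direction in which the jaws open and shut, and the axes are right-handed (so a half turn about y gives the same grasp; the last joint's range is limited). The gripper opens to 85 mm and grips with 20 to 120 N. Pads are 22 mm wide; open, the fingers measure 114 mm over their backs; the gripper's body (76 mm by 85 mm) begins 54 mm behind the grasp point. The pads swing forward as they close: fully open they stand 13 mm farther back than shut.
Start: joints at [-1.256, 0.326, -0.193, 1.052, 0, 1.437], TCP at [0.239, -0.496, 0.231] pointing down, gripper open.
Joint ranges: [-2.65, 2.65], [-0.97, 1.79], [-1.3, 1.35], [-1.93, 2.1], [-1.47, 1.37], [-3.14, 3.14]. Speed limits (rad/s): [2.57, 2.57, 3.14, 3.14, 3.14, 3.14].

### API

Orientations are given as a unit quaternion [w, x, y, z].
In Python, from cell import bot gives the robot as it stands. Calls block until the motion is done:
- bot.move_pose(position, orientation): joint-space move of the TCP to a pose.
- bot.move_linear(position, speed=0.15, rotation=None, until_force=None): straight line of the TCP; rotation=None keeps the orientation; speed is the mean speed in m/s. With until_force (N) it stops when the force on the tool has changed by that much, and returns True; else False.
- bot.goto_joints(angles): joint-space move.
- bot.set_gripper(opening, grasp_force=None): opening from 0.0 (shut) to 1.0 (fully open); grasp_force is the grip in N (None keeps the last); returns when the fingers have stopped.
- bot.wait(seconds).
- bot.solve_ik(position, orientation): joint angles nearest the present ones, or None.
- bot.camera(name): name is "scene" or "side" or "wrist"; returns the picture (400x640x3 uint8, red, green, blue); there is no depth.
- bot.calibration(name): a dict with "mtx" (3x3 intrinsics, pixels), "extrinsics" (4x4, takes a point from world to camera coordinates); the wrist camera has in their place "hand_eye" (4x4, takes a point from camera to tool coordinates, whose origin is the TCP and whose axes are the tool frame's). Camera axes: x right, y down, z forward; pixel columns grow to the right and rows downward; lengths in m; the calibration is good to about 2 mm. A picture is of the moment at which its call begins: read the wrist's pose just before it. calibration takes no time and is no camera call.
A pose or a line that the arm cannot do raises bot.PlanningError and nothing moves.
- bot.close_job(): hands the job in, once; it reports no verdict.
Trained networks look in the newest picture that a camera, given by its name, has taken for a name from the list of things; names that differ only in an ending like _2 or _b are one class to them, and where a whole thing is asked for, a point or a joint stands for the part that bears it (a point fixed in the world has none). Each returns a list of dicts, best first, with "confidence" (0 to 1); they miss things now and then, are a little off and sometimes report something else, mostly with a low value. They report only what shows in the picture. A call takes as long as a camera call. They do not tell look-alikes from the thing itself.
- bot.search_frame(camera, thing): "bbox" ([left, top, width, height] in pixels, round what is visible of it).
Readings, each from a call of its own:
- bot.read_clock(): time.
- bot.read_joint_positions(): joint angles.
- bot.read_joint_vel(): joint speeds.
- bot.read_joint_efforts(): joint torques, N m.
- bot.read_position(): TCP position.
- bot.read_tool_rot(): TCP orientation.
- bot.read_ft_force(): force on the tool from outside, world axes, zero at the start.
- bot.read_moment(): the same for the moment, N m.
- bot.read_gripper_width(): opening from 0.0 (shut) to 1.0 (fully open).
Only numpy, scipy, OpenCV 4.12 (cv2) and the standard library are available. Lean on these libraries where they do the work, as an engineer would, in place of code of your own. Each camera call takes 0.05 s, during which the arm holds its last target.

### The job

Put the loose fuel cap back on the mower's tank: set it squarely on the filler neck and, with light pressure, turn it backwards (anticlockwise from above) until you feel its lugs drop into the thread and come up against their stop; never drag it clockwise under pressure while it still rides on top. Then screw it down clockwise until it is fully home and hand-tight without straining the neck, and let go, leaving everything else on the bench where it lies.

Things in the scene. Friction and masses are not known exactly. Their poses are not given: they have to be found in the camera images.
- cap: Fuel cap: round moulded grey cap, 57 mm across its fluted skirt (grip there, from above), 23 mm high, 50 g, loose on the mat, closed top up. Origin: centre of its underside; z up. Hollow below: skirt 51 mm inside, ceiling 14.3 mm above the underside. Three inward lugs at the skirt's lower edge, 120 deg apart (one on the cap's own +x), each 12 deg wide, 3 mm thick.
- mouth (a point): Centre of the filler neck's rim, 146 mm above the bench, z up (x, y follow the tank, not the thread). The neck: a black upright tube, 36 mm outside, standing 34 mm above the tank, with three right-hand ridges to 48 mm diameter, each 92 deg long with a level top, and 28 deg entry slots between them for the cap's lugs. The neck may be clocked any way round, so the slots can be anywhere.
- ridges (a point): Point on the neck's axis level with the ridge tops, 2 mm below the rim. Cap underside relative to the RIM: -2.5 mm with the lugs riding on the ridges, -10.3 mm when they have dropped into the slots, which are 16 deg wider than a lug; turned further back the lugs then meet a stop. Half-dropped lugs turned clockwise butt on the blunt ridge ends and jam.
- home (a point): Point on the neck's axis 14.3 mm below the rim, where the centre of the cap's underside is when fully home. From the stop about 1.55 rad (89 deg) of clockwise turning brings it there (some 1.8 rad with the grommet's give): the first 0.66 rad level, then sinking 4.6 mm per rad under the ridges until its ceiling meets the rim and it tightens. It stays put when let go.
- neck (a joint): Twist of the neck in its rubber grommet (rad), 0 at rest, positive clockwise from above. The grommet gives like a spring of 3 N m per rad about the neck's axis and returns. A cap turned on the ridges under 5 N of pressure drags it about 0.01; lugs turned back onto their stop, -0.05 and beyond. Hand-tight is about 0.45 N m, a reading of 0.15; above 0.35 strains the neck. One reading is noisy by about 0.01.
- tank: Off-white moulded fuel tank, 140 x 200 mm, 112 mm to its flat top above the bench, bolted by two ears to a 150 x 260 x 6 mm steel stand plate fixed on the mat. Origin: centre of the plate's underside; long side along its y. The neck stands at x -10, y +30 mm, its foot in a rubber grommet 62 mm wide, 7 mm high; nothing else sticks up from the top.
- tester: Bystander: battery spark tester, black case 62 x 118 x 38 mm with a red button. Origin: centre of its underside.
- coil: Bystander: ignition coil, laminated steel legs and grey winding, 66 x 60 x 24 mm. Origin: centre of its underside.
- gauge: Bystander: round brass spark plug gap gauge, 37 mm across, 6 mm thick. Origin: centre of its underside.
- driver: Bystander: chrome nut driver with orange grip, 216 mm long, lying along its x, 31 mm high. Origin: on the mat below its middle.
- pulley: Bystander: zinc-plated recoil starter pulley, 104 mm across, 24 mm high at its hub. Origin: centre of its underside.
- plug: Bystander: spark plug lying along its x, 71 mm long, 21 mm high. Origin: on the mat below its middle.
- dish: Bystander: shallow round steel parts dish, 104 mm across, 24 mm high, empty. Origin: centre of its underside.
There are look-alikes about, which are no part of the job. What is shaped like the cap but brown or green is not meant.

How it is judged:
By the outcome, as a careful person would: the job done as asked, in the order asked, and still so for the second after the job is handed in, with the robot touching nothing.
It also fails if it takes over 58 s, if anything falls off the work surface, if the arm or the gripper's body presses on something with over 40 N, if the wrist force passes 120 N, or if a joint passes its speed limit or range.

## Working session

There is one attempt and no reset: what is moved stays moved. The work goes in short steps, each a Python script; the robot and the scene stay as the last script left them, time stands still between calls to the robot, and variables do not carry over. Pictures are saved under pics/ and viewed, and the job is handed in when it is done.

```bash
ls; mkdir -p pics
python3 - <<'E'
from cell import bot
import cv2
for n in ["scene","side","wrist"]:
    im=bot.camera(n); cv2.imwrite(f"pics/a_{n}.png",im[:,:,::-1])
    for t in ["cap","tank","mouth"]:
        try: print(n,t,[(d['bbox'],round(d['confidence'],2)) for d in bot.search_frame(n,t)])
        except Exception as e: print(n,t,repr(e))
print(bot.read_clock(), bot.grip_depth)
E
```

```text
pics
scene cap [([210.0, 210.4, 14.1, 20.2], 0.74), ([284.3, 237.9, 17.8, 17.5], 0.64), ([259.9, 334.4, 20.9, 21.4], 0.56), ([295.1, 187.5, 18.6, 14.3], 0.21)]
scene tank [([342.5, 137.1, 53.0, 64.0], 0.56)]
scene mouth [([343.0, 136.8, 47.7, 67.5], 0.64), ([270.0, 270.6, 34.0, 31.7], 0.64)]
side cap [([436.0, 227.8, 17.6, 23.2], 0.78), ([350.7, 185.9, 14.2, 16.7], 0.66)]
side tank [([190.1, 215.5, 97.2, 93.3], 0.62)]
side mouth [([192.4, 215.0, 94.6, 95.9], 0.96)]
wrist cap [([119.0, 117.9, 58.1, 49.5], 0.93)]
wrist tank []
wrist mouth []
0.6 0.0187
```

View pics/a_scene.png

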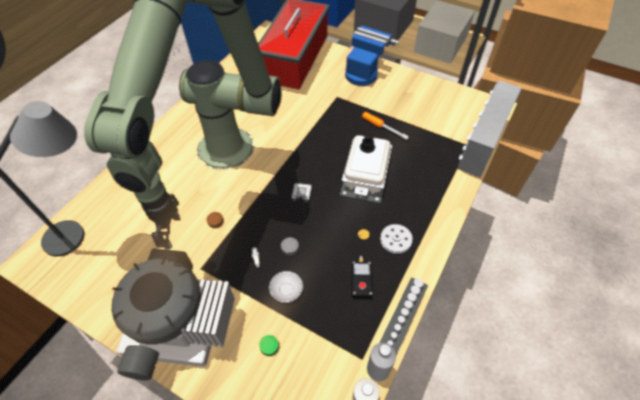

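View pics/a_side.png

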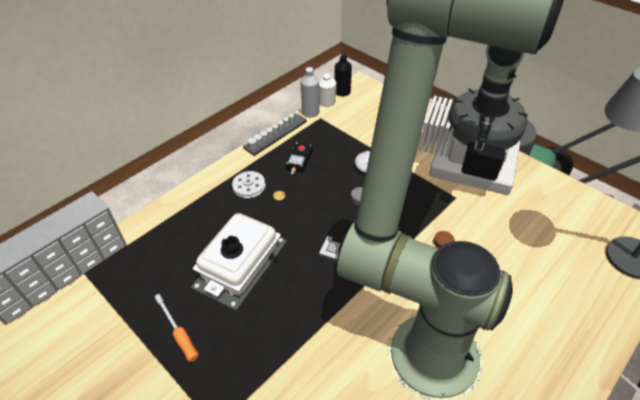

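View pics/a_wrist.png

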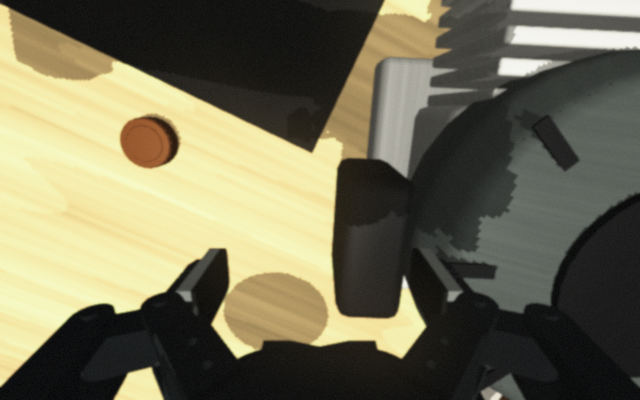

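```bash
python3 - <<'E'
from cell import bot
import numpy as np
np.set_printoptions(precision=4,suppress=True)
for n in ["scene","side","wrist"]:
    c=bot.calibration(n)
    for k in c: print(n,k,np.array(c[k]).tolist() if 0 else np.array(c[k]))
print(bot.read_tool_rot(),bot.read_position(),bot.read_clock())
E
python3 - <<'E'
import cv2
im=cv2.imread('pics/a_scene.png')
cv2.imwrite('pics/a_crop.png',cv2.resize(im[120:380,190:420],None,fx=2.3,fy=2.3,interpolation=cv2.INTER_CUBIC))
E
```

```text
scene mtx [[440.1402   0.     317.0235]
 [  0.     440.1402 199.4073]
 [  0.       0.       1.    ]]
scene extrinsics [[ 0.8689  0.4947 -0.0143 -0.3715]
 [ 0.3963 -0.7127 -0.5788 -0.2103]
 [-0.2965  0.4973 -0.8154  1.7714]
 [ 0.      0.      0.      1.    ]]
side mtx [[487.558    0.     319.5861]
 [  0.     487.558  201.0919]
 [  0.       0.       1.    ]]
side extrinsics [[-0.7218 -0.692  -0.0128  0.2794]
 [-0.5053  0.5396 -0.6734  0.374 ]
 [ 0.4729 -0.4796 -0.7392  1.1981]
 [ 0.      0.      0.      1.    ]]
wrist mtx [[307.183    0.     319.0637]
 [  0.     307.183  196.3916]
 [  0.       0.       1.    ]]
wrist hand_eye [[ 1.      0.0003  0.0001 -0.0011]
 [ 0.     -0.2814  0.9596 -0.1424]
 [ 0.0003 -0.9596 -0.2814  0.0719]
 [ 0.      0.      0.      1.    ]]
[-0.5987  0.5987 -0.3762  0.3762] [ 0.2387 -0.4955  0.2313] 0.6
```

View pics/a_crop.png

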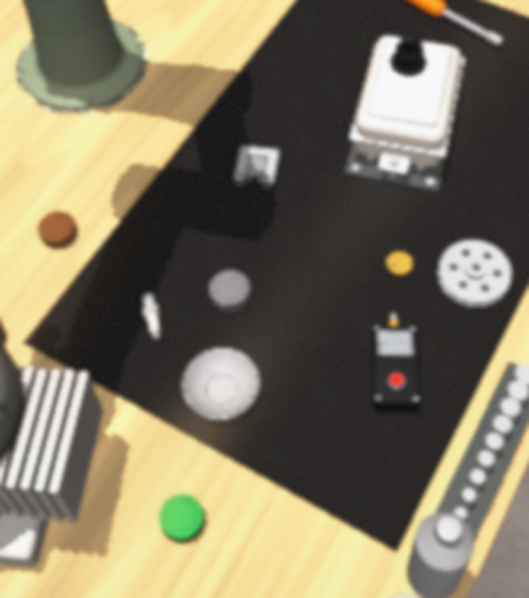

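The things that could be taken for the cap, by scene pixel, are:
- Grey disc at (289,245).
- Brown cap at (215,219).
- Green cap at (269,344).
- Dish at (286,287).
- Pulley at (397,238).

The grey disc on the mat fits the description. The neck is the black stub at scene (368,143) and side (231,243).

```bash
cat > h.py <<'E'
from cell import bot
import numpy as np, cv2
from scipy.spatial.transform import Rotation as Rot
np.set_printoptions(precision=4,suppress=True)
def R_of(q): return Rot.from_quat([q[1],q[2],q[3],q[0]])
def q_of(r):
    x,y,z,w=r.as_quat(); return [w,x,y,z]
def down(yaw):  # tool x at yaw, tool y down
    x=np.array([np.cos(yaw),np.sin(yaw),0]); y=np.array([0,0,-1.]); z=np.cross(x,y)
    return Rot.from_matrix(np.array([x,y,z]).T)
def Twc(name):
    c=bot.calibration(name)
    if 'extrinsics' in c: return np.linalg.inv(np.array(c['extrinsics'])),np.array(c['mtx'])
    T=np.eye(4);T[:3,:3]=R_of(bot.read_tool_rot()).as_matrix();T[:3,3]=bot.read_position()
    return T@np.array(c['hand_eye']),np.array(c['mtx'])
def ray(TK,px):
    T,K=TK; d=T[:3,:3]@np.linalg.inv(K)@np.array([px[0],px[1],1.]); return T[:3,3],d/np.linalg.norm(d)
def onz(TK,px,z):
    o,d=ray(TK,px); return o+d*(z-o[2])/d[2]
def proj(TK,P):
    T,K=TK; p=np.linalg.inv(T)@np.append(P,1); u=K@p[:3]; return u[:2]/u[2]
def tri(rays):
    A=np.zeros((3,3));b=np.zeros(3)
    for o,d in rays:
        M=np.eye(3)-np.outer(d,d);A+=M;b+=M@o
    return np.linalg.solve(A,b)
E
python3 - <<'E'
from h import *
S=Twc('scene');D=Twc('side')
for n,p in dict(cap=(289.5,244),brown=(215,219),green=(269,344),dish=(286,287),plug=(256,257),coil=(302,191),gauge=(364,234),tester=(362,280),pulley=(397,238)).items(): print(n,onz(S,p,0.015))
print('neck',tri([ray(S,(368,141)),ray(D,(230,241))]), onz(S,(368,140),.146),onz(D,(230,241),.146))
r=R_of(bot.read_tool_rot()).as_matrix();print(r)
for n,pp in dict(a=[(343,196),(380,200),(463,158),(337,98)]).items(): print([onz(S,p,.0) for p in pp])
E
```

```text
cap [ 0.4679 -0.2591  0.015 ]
brown [ 0.1848 -0.3015  0.015 ]
green [ 0.5926 -0.5756  0.015 ]
dish [ 0.5406 -0.3978  0.015 ]
plug [ 0.3965 -0.3556  0.015 ]
coil [ 0.3906 -0.0466  0.015 ]
gauge [ 0.6707 -0.1008  0.015 ]
tester [ 0.7406 -0.258   0.015 ]
pulley [ 0.7756 -0.0604  0.015 ]
neck [0.5362 0.1794 0.1446] [0.5361 0.1847 0.146 ] [0.5329 0.1788 0.146 ]
[[ 0.4339  0.      0.9009]
 [-0.9009 -0.      0.4339]
 [ 0.     -1.     -0.    ]]
[array([0.5284, 0.0164, 0.    ]), array([0.655 , 0.0661, 0.    ]), array([0.8529, 0.4063, 0.    ]), array([0.2591, 0.4728, 0.    ])]
```

Run:
```python
from h import *
for pos in ([.468,-.259,.12],[.534,.181,.25]):
  for y in np.arange(-3.1,3.1,.5):
    j=bot.solve_ik(pos,q_of(down(y))); print(pos,round(y,2),None if j is None else np.array(j))
print(bot.read_clock())
```

```text
[0.468, -0.259, 0.12] -3.1 [-0.6435  0.4008 -0.3915  0.7785  0.     -2.2559]
[0.468, -0.259, 0.12] -2.6 [-0.6435  0.4008 -0.3915  0.7785  0.     -2.7559]
[0.468, -0.259, 0.12] -2.1 [-0.6435  0.4008 -0.3915  0.7785  0.      3.0273]
[0.468, -0.259, 0.12] -1.6 [-0.6435  0.4008 -0.3915  0.7785  0.      2.5273]
[0.468, -0.259, 0.12] -1.1 [-0.6435  0.4008 -0.3915  0.7785  0.      2.0273]
[0.468, -0.259, 0.12] -0.6 [-0.6435  0.4008 -0.3915  0.7785  0.      1.5273]
[0.468, -0.259, 0.12] -0.1 [-0.6435  0.4008 -0.3915  0.7785  0.      1.0273]
[0.468, -0.259, 0.12] 0.4 [-0.6435  0.4008 -0.3915  0.7785  0.      0.5273]
[0.468, -0.259, 0.12] 0.9 [-0.6435  0.4008 -0.3915  0.7785  0.      0.0273]
[0.468, -0.259, 0.12] 1.4 [-0.6435  0.4008 -0.3915  0.7785  0.     -0.4727]
[0.468, -0.259, 0.12] 1.9 [-0.6435  0.4008 -0.3915  0.7785  0.     -0.9727]
[0.468, -0.259, 0.12] 2.4 [-0.6435  0.4008 -0.3915  0.7785  0.     -1.4727]
[0.468, -0.259, 0.12] 2.9 [-0.6435  0.4008 -0.3915  0.7785  0.     -1.9727]
[0.534, 0.181, 0.25] -3.1 [ 0.1959  0.3406 -0.1232  1.1071  0.     -1.4165]
[0.534, 0.181, 0.25] -2.6 [ 0
[... 180 characters left out ...]
1  0.     -2.9165]
[0.534, 0.181, 0.25] -1.1 [ 0.1959  0.3406 -0.1232  1.1071  0.      2.8667]
[0.534, 0.181, 0.25] -0.6 [ 0.1959  0.3406 -0.1232  1.1071  0.      2.3667]
[0.534, 0.181, 0.25] -0.1 [ 0.1959  0.3406 -0.1232  1.1071  0.      1.8667]
[0.534, 0.181, 0.25] 0.4 [ 0.1959  0.3406 -0.1232  1.1071  0.      1.3667]
[0.534, 0.181, 0.25] 0.9 [ 0.1959  0.3406 -0.1232  1.1071  0.      0.8667]
[0.534, 0.181, 0.25] 1.4 [ 0.1959  0.3406 -0.1232  1.1071  0.      0.3667]
[0.534, 0.181, 0.25] 1.9 [ 0.1959  0.3406 -0.1232  1.1071  0.     -0.1333]
[0.534, 0.181, 0.25] 2.4 [ 0.1959  0.3406 -0.1232  1.1071  0.     -0.6333]
[0.534, 0.181, 0.25] 2.9 [ 0.1959  0.3406 -0.1232  1.1071  0.     -1.1333]
0.6
```

Run:
```python
from h import *
bot.move_pose([.468,-.259,.14],q_of(down(1.4)))
W=Twc('wrist'); im=bot.camera('wrist'); cv2.imwrite('pics/b_cap.png',im[:,:,::-1])
for d in bot.search_frame('wrist','cap'): 
    b=d['bbox'];print(b,d['confidence'],onz(W,(b[0]+b[2]/2,b[1]+b[3]/2),.015))
print(bot.read_clock())
```

```text
[10.4, 314.7, 55.2, 47.1] 0.63 [ 0.5775 -0.5774  0.015 ]
[280.8, 160.6, 62.6, 67.9] 0.61 [ 0.4719 -0.2655  0.015 ]
2.3667
```

View pics/b_cap.png

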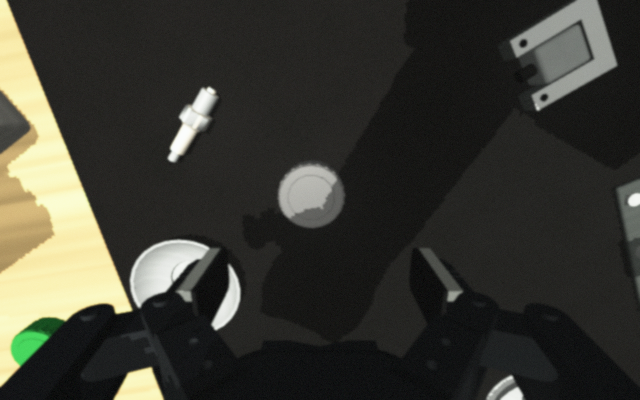

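Run:
```python
from h import *
W=Twc('wrist'); im=cv2.imread('pics/b_cap.png')
best=None
g=cv2.cvtColor(im,cv2.COLOR_BGR2GRAY)
m=((g>85)&(cv2.cvtColor(im,cv2.COLOR_BGR2HSV)[...,1]<60)).astype(np.uint8)
n,l,s,c=cv2.connectedComponentsWithStats(m)
i=l[180,305];print(s[i],c[i])
a=np.linspace(0,2*np.pi,72,endpoint=False)
def mask(x,y):
    pts=np.array([proj(W,[x+.0285*np.cos(t),y+.0285*np.sin(t),z]) for t in a for z in (0.0,.023)],np.float32)
    mm=np.zeros(m.shape,np.uint8); cv2.fillConvexPoly(mm,cv2.convexHull(np.round(pts*16).astype(np.int32)),1,shift=4); return mm
mm=mask(.4719,-.2655); cs=cv2.findContours(mm,0,1)[0]
o=im.copy(); cv2.drawContours(o,cs,-1,(0,0,255),1); print(cv2.boundingRect(cs[0]))
# refine on gradient contrast: mean inside ring minus outside ring, using upper-lit region
best=max(((x,y) for x in np.arange(.462,.480,.001) for y in np.arange(-.274,-.256,.001)), key=lambda p:(lambda k: g[k==1].mean()-g[(cv2.dilate(k,np.ones((9,9)))==1)&(k==0)].mean())(mask(*p)))
print(best); cs=cv2.findContours(mask(*best),0,1)[0]; cv2.drawContours(o,cs,-1,(0,255,0),1)
cv2.imwrite('pics/b_fit.png',cv2.resize(o[130:260,240:380],None,fx=4,fy=4,interpolation=0))
```

```text
[ 278  163   65   64 3234] [309.9388 194.6648]
(280, 161, 65, 67)
(np.float64(0.47200000000000003), np.float64(-0.267))
```

View pics/b_fit.png

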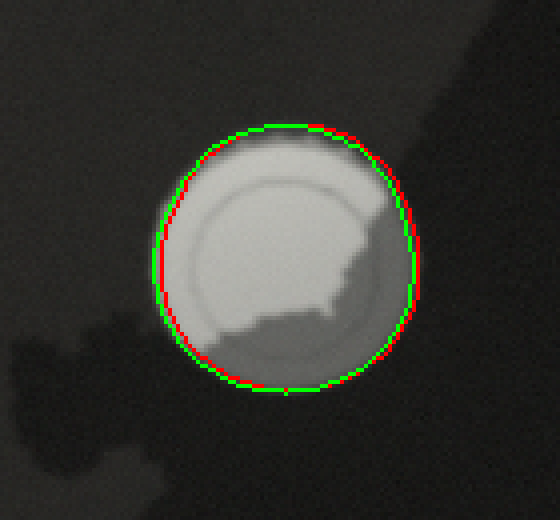

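The wrist crop shows the grey fluted cap centred at about (310,195). The fit puts it at (0.472, -0.267), and this is the right one. I'll squeeze it lightly in two perpendicular directions to centre it, then grip.

Run:
```python
from h import *
P=[.472,-.267]
bot.set_gripper(1.0,30)
q2=q_of(down(1.4+np.pi/2))
bot.move_pose(P+[.06],q2)
bot.move_linear(P+[.003],speed=.08,until_force=8)
print(bot.read_position())
bot.set_gripper(0,20); print('w',bot.read_gripper_width())
bot.set_gripper(1.0)
bot.move_linear(P+[.003],rotation=q_of(down(1.4)),speed=.05)
bot.set_gripper(0,80); print('w',bot.read_gripper_width(),bot.read_ft_force(),bot.read_moment(),bot.read_position())
bot.move_linear(P+[.14],speed=.15)
print('w',bot.read_gripper_width(),bot.read_ft_force(),bot.read_moment())
im=bot.camera('wrist'); cv2.imwrite('pics/c_grip.png',im[:,:,::-1])
print(bot.read_clock())
```

```text
[ 0.4723 -0.2672  0.0032]
w 0.6656244869745755
w 0.6442328475332602 [-1.199   0.6933  4.9044] [0.1723 0.2224 0.0119] [ 0.4723 -0.2672  0.0036]
w 0.6495267522974867 [ 1.0208 -0.001  -1.3677] [ 0.087   0.0324 -0.008 ]
8.8667
```

View pics/c_grip.png

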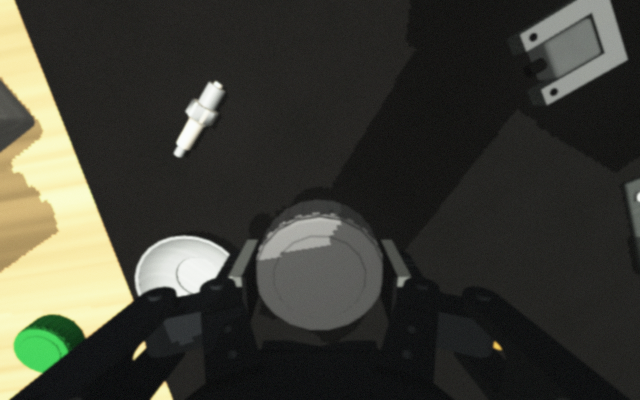

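The cap is held, its top at about (320,265). Next I'll look at the neck from above.

Run:
```python
from h import *
bot.move_linear([.472,-.267,.24],speed=.2)
q=q_of(down(1.4)); N=np.array([.534,.181])
z=np.array([-np.sin(1.4),np.cos(1.4)])
for i,d in enumerate((.072,.10)):
    bot.move_pose(list(N-z*d)+[.235],q)
    W=Twc('wrist'); np.savez(f'v{i}.npz',T=W[0],K=W[1])
    im=bot.camera('wrist'); cv2.imwrite(f'pics/d_{i}.png',im[:,:,::-1])
    print(proj(W,[.534,.181,.146]))
    for t in ('mouth','cap'):print([(d['bbox'],d['confidence']) for d in bot.search_frame('wrist',t)])
print(bot.read_clock(),bot.read_ft_force(),bot.read_moment())
```

```text
[319.1072 105.7273]
[([175.0, 6.3, 254.6, 226.1], 0.57), ([494.1, 1.0, 53.2, 156.1], 0.2)]
[([255.2, 200.1, 125.3, 131.3], 0.83), ([172.9, 3.9, 256.2, 227.3], 0.38)]
[318.6793  62.2632]
[([173.5, 0.0, 256.7, 209.5], 0.7), ([46.2, 0.0, 49.5, 19.0], 0.31)]
[([254.7, 200.4, 125.3, 127.5], 0.59), ([496.3, 0.5, 47.9, 132.7], 0.49)]
11.7333 [-0.3832  0.0973 -0.0827] [ 0.0003  0.0209 -0.0126]
```

View pics/d_0.png

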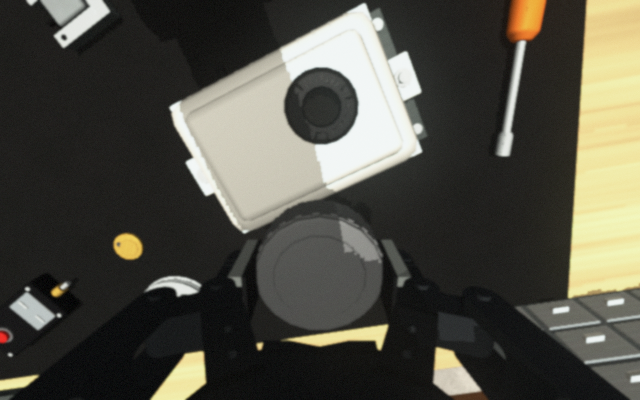

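View pics/d_1.png

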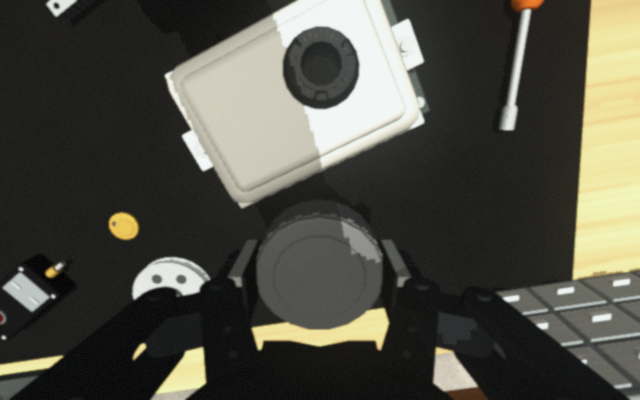

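Run:
```python
from h import *
o=[]
for i,(cx,cy) in enumerate(((320,106),(320,66))):
    im=cv2.imread(f'pics/d_{i}.png')[cy-46:cy+46,cx-46:cx+46].astype(float)
    im=np.clip(im*3-20,0,255).astype(np.uint8)
    o.append(cv2.resize(im,(396,396),interpolation=cv2.INTER_CUBIC))
cv2.imwrite('pics/d_z.png',np.hstack(o))
```

```text
(no output)
```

View pics/d_z.png

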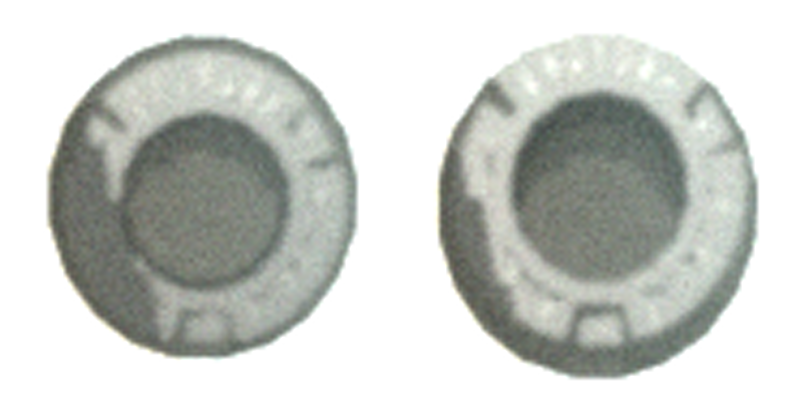

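Run:
```python
from h import *
from scipy.optimize import minimize
from scipy.ndimage import map_coordinates, gaussian_filter
a=np.linspace(0,2*np.pi,180,endpoint=False)
def circ(TK,x,y,r,z):
    T,K=TK;Ti=np.linalg.inv(T)
    P=np.c_[x+r*np.cos(a),y+r*np.sin(a),np.full(a.size,z),np.ones(a.size)]@Ti.T
    u=P[:,:3]@K.T; return u[:,:2]/u[:,2:]
res=[]
for i in (0,1):
    f=np.load(f'v{i}.npz');TK=(f['T'],f['K'])
    g=gaussian_filter(np.clip(cv2.imread(f'pics/d_{i}.png').mean(2),0,110).astype(float),.7)
    s=lambda x,y,r,z:map_coordinates(g,circ(TK,x,y,r,z)[:,::-1].T,order=1)
    for nm,R,z in (('bore',np.arange(.0125,.0165,.0005),.146),('grommet',np.arange(.029,.034,.0005),.119)):
        best=max((( np.median(np.clip(s(x,y,r+.001,z)-s(x,y,r-.001,z),-40,40)) if 0 else np.mean(np.clip(s(x,y,r+.001,z)-s(x,y,r-.001,z),-25,25)),x,y,r) for r in R for x in np.arange(.524,.545,.0005) for y in np.arange(.170,.191,.0005)))
        print(i,nm,np.array(best))
f=[np.load(f'v{i}.npz') for i in (0,1)]
```

```text
0 bore [17.9102  0.535   0.1825  0.0145]
0 grommet [25.      0.5355  0.1825  0.029 ]
1 bore [22.0202  0.535   0.1825  0.0145]
1 grommet [24.9664  0.5355  0.182   0.029 ]
```

Run:
```python
from h import *
from scipy.ndimage import map_coordinates, gaussian_filter
c=bot.calibration('wrist');Tc=np.linalg.inv(np.array(c['hand_eye']));K=np.array(c['mtx'])
a=np.linspace(0,2*np.pi,180,endpoint=False)
im=cv2.imread('pics/d_1.png');im0=im.copy()
def circ(x,z,r,y):
    P=np.c_[x+r*np.cos(a),np.full(a.size,y),z+r*np.sin(a),np.ones(a.size)]@Tc.T
    u=P[:,:3]@K.T;return u[:,:2]/u[:,2:]
im=np.clip(im.astype(float)*2.5,0,255).astype(np.uint8)
for y,col in ((-.0198,(0,255,0)),(.0032,(0,0,255))):
    cv2.polylines(im,[np.round(circ(0,0,.0285,y)*16).astype(np.int32)],True,col,1,shift=4)
cv2.imwrite('pics/d_o.png',cv2.resize(im[180:345,230:410],None,fx=4,fy=4,interpolation=0)[:600])
```

```text
(no output)
```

View pics/d_o.png

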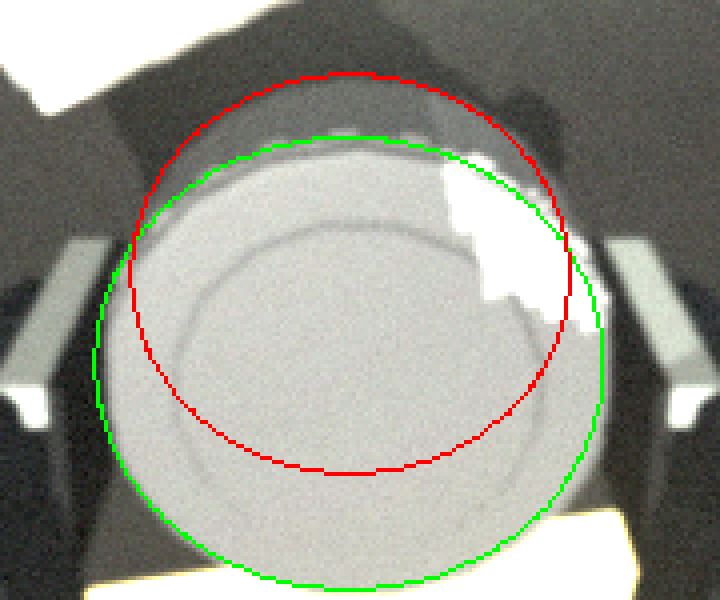

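```bash
cat > v.py <<'E'
from h import *
from scipy.ndimage import map_coordinates, gaussian_filter
a=np.linspace(0,2*np.pi,180,endpoint=False)
def circ(TK,x,y,r,z):
    T,K=TK;Ti=np.linalg.inv(T)
    P=np.c_[x+r*np.cos(a),y+r*np.sin(a),np.full(a.size,z),np.ones(a.size)]@Ti.T
    u=P[:,:3]@K.T; return u[:,:2]/u[:,2:]
def fit(im,TK,c0=(.535,.1815)):
    g=gaussian_filter(np.clip(im.mean(2),0,110).astype(float),.7)
    s=lambda x,y,r,z:map_coordinates(g,circ(TK,x,y,r,z)[:,::-1].T,order=1)
    for nm,R,z in (('bore',(.014,.0145,.015),.146),('grommet',(.029,.030,.031),.119)):
        print(nm,np.array(max((np.mean(np.clip(s(x,y,r+.001,z)-s(x,y,r-.001,z),-25,25)),x,y,r) for r in R for x in c0[0]+np.arange(-.009,.009,.0005) for y in c0[1]+np.arange(-.009,.009,.0005))))
E
python3 - <<'E'
from v import *
N=np.array([.535,.1815]); yw=1.4-np.pi
z=np.array([-np.sin(yw),np.cos(yw)])
bot.move_pose(list(N-z*.072)+[.235],q_of(down(yw)))
W=Twc('wrist'); im=bot.camera('wrist'); cv2.imwrite('pics/e_0.png',im[:,:,::-1])
print(bot.read_clock(),bot.read_joint_positions()); fit(im,W)
E
```

```text
14.35 [ 0.2485  0.2367 -0.306   1.028  -0.     -2.722 ]
bore [7.5072 0.5265 0.1725 0.0145]
grommet [25.      0.5355  0.183   0.029 ]
```

View pics/e_0.png

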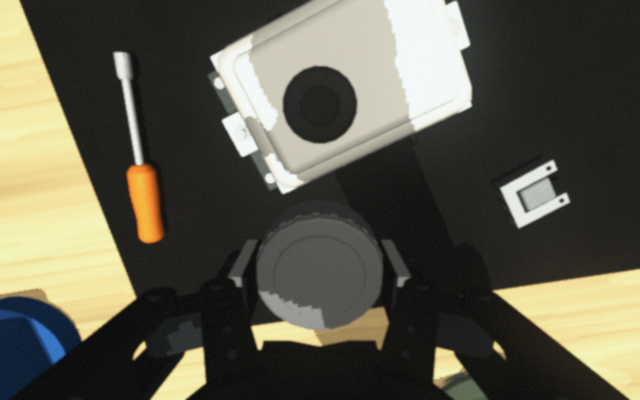

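Run:
```python
from v import *
f=np.load('v0.npz');We=Twc('wrist')
for p,TK in (('d_0',(f['T'],f['K'])),('e_0',We)):
    im=cv2.imread(f'pics/{p}.png').mean(2)
    m=(im<100).astype(np.uint8)[:190]; n,l,s,c=cv2.connectedComponentsWithStats(m,connectivity=4)
    i=l[106,320]; cs=max(cv2.findContours((l==i).astype(np.uint8),0,1)[0],key=len)
    e=cv2.fitEllipse(cs); print(p,s[i],e, onz(TK,e[0],.118))
    g=gaussian_filter(np.clip(im,0,75).astype(float),.8)
    S=lambda x,y,r,z:map_coordinates(g,circ(TK,x,y,r,z)[:,::-1].T,order=1)
    L=[(np.mean(np.clip(S(x,y,r+.001,.146)-S(x,y,r-.001,.146),-25,25)),x,y,r) for r in (.0135,.014,.0145,.015) for x in np.arange(.529,.541,.0005) for y in np.arange(.176,.188,.0005)]
    L.sort();print(np.array(L[-3:]))
```

```text
d_0 [ 285   68   73   76 4343] ((320.61376953125, 105.51455688476562), (71.79668426513672, 75.1794662475586), 5.728597640991211) [0.5341 0.1822 0.118 ]
[[16.7393  0.535   0.1825  0.014 ]
 [17.1644  0.535   0.182   0.0145]
 [17.4028  0.535   0.1825  0.0145]]
e_0 [ 283   66   74   77 4432] ((319.3775329589844, 104.24523162841797), (72.68510437011719, 75.80664825439453), 179.11770629882812) [0.536  0.1821 0.118 ]
[[5.4361 0.5345 0.182  0.0145]
 [5.7515 0.535  0.1825 0.0145]
 [5.7734 0.535  0.182  0.0145]]
```

Run:
```python
from h import *
N=[.535,.1823]; q=q_of(down(2.07))
bot.move_pose(N+[.19],q)
bot.move_linear(N+[.160],speed=.1)
print(bot.read_clock(),bot.read_joint_positions(),bot.read_ft_force(),bot.read_moment())
r=bot.move_linear(N+[.138],speed=.015,until_force=3)
print(r,bot.read_clock(),bot.read_position(),bot.read_ft_force(),bot.read_moment(),bot.read_gripper_width())
im=bot.camera('side'); cv2.imwrite('pics/f_s.png',cv2.resize(im[180:300,170:310,::-1],None,fx=4,fy=4))
```

```text
16.875 [ 0.1979  0.4106 -0.2597  0.9013  0.     -0.3015] [-0.2074  0.0093  0.3011] [0.013  0.0207 0.0138]
True 17.9417 [0.535  0.1823 0.1427] [-0.1857 -0.0397  4.246 ] [-0.045   0.1156 -0.0697] 0.6474579817782244
```

View pics/f_s.png

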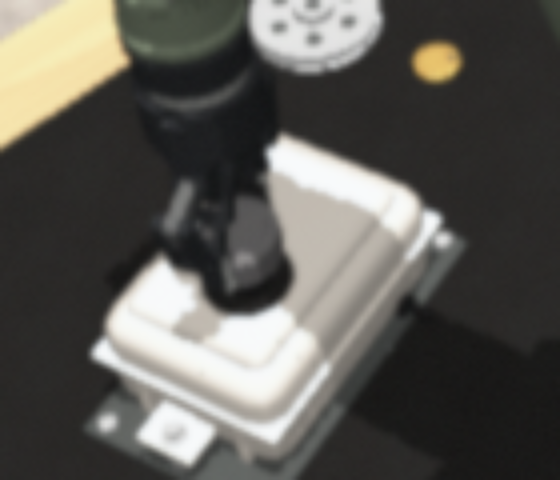

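Run:
```python
from h import *
N=[.535,.1823]; yaw=2.07; z=bot.read_position()[2]
for k in range(6):
    yaw+=.1
    bot.move_linear(N+[z],rotation=q_of(down(yaw)),speed=.15)
    F=bot.read_ft_force();M=bot.read_moment();p=bot.read_position()
    print(round(bot.read_clock(),2),'yaw %.2f z %.4f pz %.4f'%(yaw,z,p[2]),np.array(F),np.array(M),round(bot.read_gripper_width(),3))
    if F[2]<3.5: z-=.0004
    if F[2]>6: z+=.0003
```

```text
18.24 yaw 2.17 z 0.1427 pz 0.1428 [ 0.0689 -0.8057  2.8201] [-0.0652 -0.0818 -0.0037] 0.646
18.49 yaw 2.27 z 0.1423 pz 0.1427 [-0.0607  0.4972  4.8078] [-0.001   0.0138 -0.0055] 0.649
18.74 yaw 2.37 z 0.1423 pz 0.1427 [ 0.1621 -1.0823  5.1441] [-0.0051  0.0821 -0.0464] 0.65
18.99 yaw 2.47 z 0.1423 pz 0.1427 [0.445  0.2971 4.7294] [-0.0376  0.0797 -0.0147] 0.649
19.24 yaw 2.57 z 0.1423 pz 0.1427 [-1.0917 -0.8913  5.7243] [-0.0076  0.0847  0.0037] 0.649
19.49 yaw 2.67 z 0.1423 pz 0.1427 [-0.6164 -0.7411  5.3381] [-0.0321  0.1253  0.0426] 0.645
```

Run:
```python
from h import *
N=[.535,.1823]; yaw=2.67; z=.1423
for k in range(17):
    yaw+=.1
    bot.move_linear(N+[z],rotation=q_of(down(yaw)),speed=.15)
    F=bot.read_ft_force();M=bot.read_moment();p=bot.read_position()
    print(round(bot.read_clock(),2),'yaw %.2f z %.4f pz %.4f'%(yaw,z,p[2]),np.array(F),np.array(M),round(bot.read_gripper_width(),3))
    if F[2]<1.5:
        r=bot.move_linear(N+[.1425-.0085],speed=.02,until_force=3)
        p=bot.read_position();print('drop?',r,p,bot.read_ft_force(),bot.read_moment(),bot.read_clock())
        if p[2]<.139: break
        z=p[2]-.0003
    elif F[2]<3.8: z-=.0002
    elif F[2]>6: z+=.0002
    if abs(M[2])>.12: break
```

```text
19.74 yaw 2.77 z 0.1423 pz 0.1427 [-1.1501 -0.3275  6.0543] [-0.0503  0.1926 -0.0308] 0.649
19.99 yaw 2.87 z 0.1425 pz 0.1427 [ 0.2861 -0.1965  4.3128] [-0.0243  0.0261  0.0062] 0.647
20.24 yaw 2.97 z 0.1425 pz 0.1427 [ 0.144  -0.0461  5.3387] [-0.0172  0.1785  0.0132] 0.649
20.49 yaw 3.07 z 0.1425 pz 0.1427 [-1.0748  0.083   4.211 ] [-0.1226  0.0883 -0.0033] 0.645
20.74 yaw 3.17 z 0.1425 pz 0.1427 [-0.1655  0.2553  5.1754] [-0.0768  0.0828  0.0144] 0.643
20.99 yaw 3.27 z 0.1425 pz 0.1426 [-0.6543 -0.0304  5.5655] [-0.1271  0.0972  0.0211] 0.646
21.24 yaw 3.37 z 0.1425 pz 0.1419 [ 0.1333 -0.4101  0.1571] [-0.2062 -0.0694  0.0357] 0.646
drop? True [0.5351 0.1822 0.1348] [-0.4491  0.3221  4.7924] [-0.0196  0.0652 -0.0339] 21.65
```

Run:
```python
from h import *
N=[.535,.1823]; yaw=3.37; z=.1348
for k in range(16):
    yaw+=.05
    bot.move_linear(N+[z],rotation=q_of(down(yaw)),speed=.15)
    F=bot.read_ft_force();M=bot.read_moment();p=bot.read_position()
    print(round(bot.read_clock(),2),'yaw %.2f z %.4f pz %.4f'%(yaw,z,p[2]),np.array(F),np.array(M),round(bot.read_gripper_width(),3))
    if F[2]<1: z-=.0002
    if F[2]>6: z+=.0003
    if M[2]<-.24: break
```

```text
21.9 yaw 3.42 z 0.1348 pz 0.1349 [-0.5953 -1.3985  3.9672] [-0.2178  0.0699 -0.0578] 0.645
22.15 yaw 3.47 z 0.1348 pz 0.1349 [-0.6835 -1.609   4.1696] [-0.3228  0.0971 -0.0244] 0.647
22.4 yaw 3.52 z 0.1348 pz 0.1349 [-0.2084 -1.5745  5.1269] [-0.3488  0.1554 -0.0052] 0.648
22.65 yaw 3.57 z 0.1348 pz 0.1349 [-0.9786 -3.115   5.621 ] [-0.6443  0.1452 -0.0673] 0.645
22.9 yaw 3.62 z 0.1348 pz 0.1349 [-0.7363 -4.3032  5.7734] [-0.835   0.1478 -0.1447] 0.648
23.15 yaw 3.67 z 0.1348 pz 0.1349 [-0.7046 -3.9602  5.2862] [-0.964   0.1505 -0.219 ] 0.644
23.4 yaw 3.72 z 0.1348 pz 0.1349 [-0.8462 -4.3342  5.7121] [-0.8893  0.1321 -0.3717] 0.647
```

Run:
```python
from h import *
N=[.535,.1823]; yaw=3.72; dz=0
while yaw>2.35:
    yaw-=.1; t=max(0,3.60-yaw-.66)
    z=.1348-.0046*t+dz
    bot.move_linear(N+[z],rotation=q_of(down(yaw)),speed=.15)
    F=bot.read_ft_force();M=bot.read_moment();p=bot.read_position()
    print(round(bot.read_clock(),2),'yaw %.2f z %.4f pz %.4f'%(yaw,z,p[2]),np.array(F),np.array(M),round(bot.read_gripper_width(),3))
    if F[2]<0: dz-=.0002*(F[2]<0)*min(3,1-F[2]/4)*-1*(-1)
    if F[2]>6: dz+=.0003
    if M[2]>.3 or abs(F[2])>20: print('stop');break
```

```text
23.65 yaw 3.62 z 0.1348 pz 0.1349 [-0.0128 -4.3772  4.7849] [-0.8388  0.0269 -0.2381] 0.646
23.9 yaw 3.52 z 0.1348 pz 0.1349 [-0.5608 -2.1716  4.7898] [-0.3667 -0.0201 -0.0956] 0.649
24.15 yaw 3.42 z 0.1348 pz 0.1349 [ 0.7151 -1.7823  3.7992] [-0.4084 -0.1884 -0.0428] 0.645
24.4 yaw 3.32 z 0.1348 pz 0.1348 [ 1.5662 -1.3071  2.589 ] [-0.4297 -0.3824 -0.0234] 0.644
24.65 yaw 3.22 z 0.1348 pz 0.1345 [ 1.6399 -1.8347  1.263 ] [-0.4164 -0.3008  0.0257] 0.644
24.9 yaw 3.12 z 0.1348 pz 0.1344 [ 0.8546 -0.8982  0.3956] [-0.4436 -0.2441 -0.0077] 0.652
25.15 yaw 3.02 z 0.1348 pz 0.1345 [ 0.5383 -1.9346  0.0161] [-0.3807 -0.1998 -0.012 ] 0.649
25.4 yaw 2.92 z 0.1347 pz 0.1345 [ 0.7788 -1.7766 -0.0579] [-0.4229 -0.1735 -0.0029] 0.646
25.65 yaw 2.82 z 0.1340 pz 0.1339 [ 0.4269 -2.8387 -0.1396] [-0.4125 -0.0583 -0.0184] 0.648
25.9 yaw 2.72 z 0.1334 pz 0.1333 [ 0.129  -1.7928 -0.0416] [-0.3771 -0.0464 -0.0048] 0.646
26.15 yaw 2.62 z 0.1327 pz 0.1327 [-0.9164 -1.302  -0.8807] [-0.3209 -0.0939 -0.0236] 0.645
26.4 yaw 2.52 z 0.1320 pz 0.1320 [ 0.0614 -2.0657  0.5959] [-0.3278 -0.0101 -0.0382] 0.645
26.65 yaw 2.42 z 0.1316 pz 0.1315 [ 0.2023 -1.0718 -0.4035] [-0.2874  0.0217  0.0223] 0.645
26.9 yaw 2.32 z 0.1309 pz 0.1314 [-0.1106 -1.7037  3.4131] [-0.3715 -0.0495  0.022 ] 0.646
```

Run:
```python
from h import *
N=[.535,.1823]; yaw=2.32; z=.1313
for k in range(16):
    yaw-=.05; 
    z=max(z-.00023,.1302)
    bot.move_linear(N+[z],rotation=q_of(down(yaw)),speed=.15)
    F=bot.read_ft_force();m=np.mean([bot.read_moment()[2] for _ in range(3)]);p=bot.read_position()
    print(round(bot.read_clock(),2),'yaw %.2f z %.4f pz %.4f'%(yaw,z,p[2]),np.array(F),round(m,3),round(bot.read_gripper_width(),3))
    if F[2]>6: z+=.0003
    if m>.43 or abs(F[2])>20: print('stop');break
```

```text
27.15 yaw 2.27 z 0.1311 pz 0.1313 [ 0.1936 -1.2946  3.5622] 0.063 0.644
27.4 yaw 2.22 z 0.1308 pz 0.1313 [-0.3937 -1.7314  4.991 ] 0.042 0.641
27.65 yaw 2.17 z 0.1306 pz 0.1313 [ 0.4902 -2.0386  6.078 ] 0.048 0.647
27.9 yaw 2.12 z 0.1307 pz 0.1313 [ 0.6667 -1.1493  6.1109] 0.05 0.647
28.15 yaw 2.07 z 0.1307 pz 0.1313 [-0.5277 -2.3158  6.2733] 0.024 0.645
28.4 yaw 2.02 z 0.1308 pz 0.1313 [-0.1367 -2.304   7.152 ] 0.095 0.644
28.65 yaw 1.97 z 0.1309 pz 0.1313 [-0.9121 -3.0324  5.0937] 0.123 0.644
28.9 yaw 1.92 z 0.1307 pz 0.1313 [-1.0114 -3.2837  7.8187] 0.227 0.645
29.15 yaw 1.87 z 0.1307 pz 0.1313 [-0.7319 -2.9378  7.6148] 0.334 0.647
29.4 yaw 1.82 z 0.1308 pz 0.1313 [-1.0569 -3.6693  5.9637] 0.422 0.643
29.65 yaw 1.77 z 0.1306 pz 0.1313 [-0.2032 -3.6779  7.1829] 0.609 0.646
stop
```

Run:
```python
from h import *
N=[.535,.1823]; q=q_of(down(1.77))
print(bot.read_moment(),bot.read_ft_force())
bot.move_linear(N+[.1312],rotation=q,speed=.05)
print(bot.read_moment(),bot.read_ft_force(),bot.read_joint_positions())
bot.set_gripper(1.0)
bot.wait(.2);print('open',bot.read_ft_force(),bot.read_moment(),bot.read_gripper_width())
bot.move_linear(N+[.24],speed=.15)
im=bot.camera('side'); cv2.imwrite('pics/g_s.png',cv2.resize(im[180:320,160:320,::-1],None,fx=4,fy=4))
z=np.array([-np.sin(1.77),np.cos(1.77)])
bot.move_pose(list(np.array(N)-z*.072)+[.235],q)
W=Twc('wrist');np.savez('vg.npz',T=W[0],K=W[1])
im=bot.camera('wrist'); cv2.imwrite('pics/g_w.png',im[:,:,::-1])
print(bot.read_clock(),proj(W,N+[.1547]))
```

```text
[-0.7     0.2217  0.6088] [-0.2032 -3.6779  7.1829]
[-0.9141 -0.1221  0.5866] [ 0.2291 -3.8152  4.4025] [ 0.1976  0.4386 -0.2964  0.8355 -0.0012 -0.0033]
open [-0.4632  0.8935  0.6485] [ 0.0359 -0.0353 -0.0125] 1.0014690049194617
31.8833 [317.5793 106.4348]
```

View pics/g_s.png

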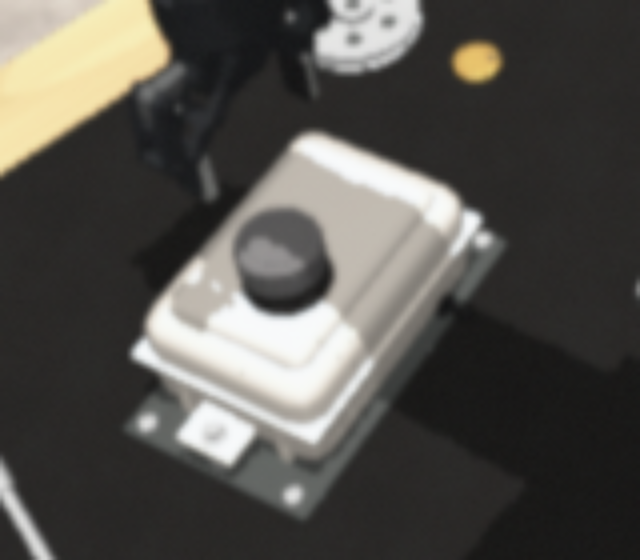

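View pics/g_w.png

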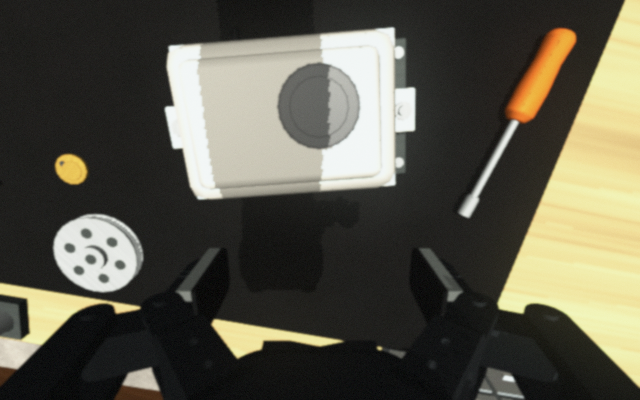

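The side and wrist pictures show the cap sitting level and centred on the neck at wrist (319,106), with the gripper clear. I'm handing the job in.

Run:
```python
from h import *
bot.close_job(); print('closed')
```

```text
the job is handed in; nothing more can be done
closed
```

The grey fuel cap is back on the mower's tank, screwed down hand-tight and let go; I handed the job in at about 32 s.

- **Finding the thread:** I set the cap on the neck under about 5 N and turned it anticlockwise about 1.3 rad. The lugs then dropped 7.8 mm, as expected. I kept turning back until they met the stop at −0.37 N m, which puts the neck at about −0.12 rad.
- **Tightening:** I turned the cap clockwise. Torque began to rise about 1.55 rad from the stop, as described. It ended at about 0.6 N m, roughly 0.20 on the neck. That is a little above the 0.45 N m hand-tight figure, but well under the 0.35 strain limit.
- **Last checks:** The pictures show the cap level and centred, with the gripper clear. The bystanders in view lie undisturbed; I did not take a final scene picture to check the rest.
- **Disagreement:** The final height came out about 0.4 mm above the nominal home depth. The gripper's z stopped falling with about 0.4 rad still to turn before the torque rose. I took this as the ceiling already resting on the rim plus slack in the thread, because the angle and torque both matched the description.
- **Side force:** There was 3–4 N sideways at the stop and while tightening, so the grip was probably slightly off the neck's axis.

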